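Mix the clipped tubes by one hand turn of the mixer wheel

ROBOT

A 6-joint arm with a two-finger parallel gripper is mounted at the origin on the work surface. World frame = base frame: x ahead of the robot, y to its left, z up, the work surface at z = 0. Lengths are in m, angles in rad, forces in N, time in s.
With the tool pointing down it reaches from about 0.4 to 0.925 m from the base axis. Payload 3.4 kg.
Tool frame: the origin (TCP) lies midway between the tips of the shut fingers; the grasp point (between the pads) lies 19 mm behind it; y points along the fingers, z is the direction in which the jaws open and shut, and the axes are right-handed (so a half turn about y gives the same grasp; the last joint's range is limited). The gripper opens to 85 mm and grips with 20 to 120 N. Pads are 22 mm wide; open, the fingers measure 114 mm over their backs; the gripper's body (76 mm by 85 mm) begins 54 mm behind the grasp point. The pads swing forward as they close: fully open they stand 13 mm farther back than shut.
Start: joints at [1.244, 0.307, 1.506, -0, 1.328, -0.073], TCP at [0.144, 0.557, 0.231] pointing down, gripper open.
Joint ranges: [-3.12, 3.12], [-1.05, 2.28], [0.14, 2.33], [-1.42, 4.57], [0.1, 2.73], [-2.68, 2.68]. Speed limits (rad/s): [2.57, 2.57, 3.14, 3.14, 3.14, 3.14].

INTERFACE

Orientations are given as a 3x3 rotation matrix whose columns are the frame's x, y, z axes.
In Python, from bench import * gives the robot as it stands. The module is installed in compiled form; this text tells all that it offers.
- The arm moves only by the shell command python3 -m jog 'ROWS' [FORCE]. ROWS is JSON, a list of rows, each an object with "fingers": the finger opening in mm, from 0 to 85.4; "translation": the shift along the tool's x, y, z in mm, a list of three; "twist": the turn about the tool's y in rad. In form: [{"fingers": fingers, "translation": [x, y, z], "twist": twist}, ...]. A call has 1 to 20 rows; each row shifts and turns the commanded pose from where the row before left it, along the tool's axes as they then stand; what a row does not reach is not made up. A row lasts 1/8 s, in which the tool goes at most 62.5 mm and 10.7 degrees, less where a joint would pass 70% of its speed; a pose out of reach is approached as far as the arm can. A call is refused whole if a number of a shift passes 62.5 or a number of a turn 0.188, either way. A call with a gripper value outside its range is refused whole. The fingers move at their own pace and stop on an object; FORCE is the grip in N (left out, the last holds). Time passes only in rows, so rows that do not move let the fingers close. It gives the time, the measured TCP pose, the force and the opening at its end, in the units of the state.
- state(): the state, without advancing time (a new reading comes with each control period).
- read_camera(name): name is "scene" or "top"; returns a dict with "color" (480x640x3 uint8, blue, green, red), "fx", "fy", "cx", "cy" (pixels), "distortion" ([k1, k2, p1, p2, k3] as OpenCV has them; the pictures are not rectified), "view" (4x4, takes a point from world to camera coordinates). Camera axes: x right, y up, looking along -z (the intrinsics and any distortion apply to the point x, -y, -z); pixel columns grow to the right and rows downward; lengths in m; the calibration is good to about 2 mm. A picture is of the moment at which its call begins. There is no depth.
- job_done(): hands the job in, once; it reports no verdict.
Trained networks look in the newest picture that a camera, given by its name, has taken for a name from the list of things; names that differ only in an ending like _2 or _b are one class to them, and where a whole thing is asked for, a point or a joint stands for the part that bears it (a point fixed in the world has none). Each returns a list of dicts, best first, with "confidence" (0 to 1); they miss things now and then, are a little off and sometimes report something else, mostly with a low value. They report only what shows in the picture. A call takes as long as a camera call. They do not tell look-alikes from the thing itself.
- search_frame(thing, camera): "at" ([column, row] as shares, 0 to 1, of the picture: columns of its width, rows of its height, amid what is visible of it).
- place_of(thing, camera): "at" ([column, row] as shares, 0 to 1, of the picture: columns of its width, rows of its height: a listed point, or the origin of a listed thing).
The state is a dict: "t": time; "qpos": joint angles; "joint_vel": joint speeds; "tau": joint torques, N m; "tcp_pos": TCP position; "orientation": TCP orientation; "force": force on the tool from outside, world axes, zero at the start; "moment": the same for the moment, N m; "gripper_width": finger opening in m.
Only numpy, scipy, OpenCV 4.12 (cv2) and the standard library are available. Lean on these libraries where they do the work, as an engineer would, in place of code of your own. Each camera call takes 0.05 s, during which the arm holds its last target.

TASK

A capped bottle has been left standing against the front of the tube mixer, in the way of the wheel's handle: stand it upright in the empty white tray. Then turn the wheel by hand, clockwise as you look at its face and gently (never faster than half a turn a second): first bring the handle up to the steel pointer, then carry on through one whole turn and leave the handle level with the pointer again. Leave everything else where it is.

Things in the scene. Friction and masses are not known exactly. Their poses are not given: they have to be found in the camera images.
- mixer: tube mixer fixed to the bench: white base 180 x 150 mm, 35 mm high (x -40 to 140 mm), with a tilted wheel. Origin on the bench below the wheel's centre; -x is its front, roughly towards the robot, +y left seen from the robot. The axle leans 0.45 rad (26 degrees) forwards: the face's outward normal is (-0.435, 0, 0.900), 'up the face' (0.900, 0, 0.435) in the mixer's frame
- hub (a point): centre of the wheel on its face, on the axle, 170 mm above the mixer's origin. Fixed; axes as the mixer's. The wheel is a white disc of 190 mm diameter with four capped tubes clipped on its face, up to 20 mm above it
- pointer (a point): tip of the steel pointer beside the wheel's left (+y) edge, 100 mm from the centre, 11 mm above the face; fixed to the mixer; axes as the mixer's
- lamp (a point): centre of the underside of the mixer's black lamp head, 350 mm above the bench; the head is 75 mm deep (x 68 to 143 mm from the mixer's origin), 100 mm wide, 35 mm high, on a post behind the wheel. It overhangs the wheel's upper part, so the handle cannot be followed past the top with an upright tool: tilt the tool along the axle
- wheel (a joint): wheel angle in rad, growing clockwise as seen looking at the face; 0 with the handle at the pointer (straight left), 1.57 at the top, 3.14 right, 4.71 at the bottom (nearest the robot), 6.28 at the pointer again. Starts a little short of the pointer (-0.6 to -0.25). Turns round and round with light friction (1.5 N at the handle) and stays where left
- wheel_handle (a point): point on the axis of the wheel's handle, 50 mm above the face, 80 mm from the wheel's centre; z is the face's outward normal. The handle is a grey cylinder of 26 mm diameter, square to the face from 6 to 74 mm above it: a sleeve that spins freely on its own axis, so a tool of constant orientation can hold it all the way round
- bottle: capped clear plastic bottle with paper band, 60 mm diameter, 198 mm tall, about 0.25 kg, origin at the centre of its underside; white cap 58 mm diameter, from 166 to 198 mm high. It stands in front of the wheel
- tray: empty low white tray, fixed to the bench, 150 x 150 mm, rim 26 mm high, walls and floor 5 mm thick; origin at the centre of its underside. It stands to the left or to the right of the mixer
- rack: bystander: white tube rack 110 x 110 mm with tubes, 95 mm (solid to 93 mm) high, origin under its centre; it stands on the other side from the tray
- wellplate: bystander: clear six-well plate 85 x 127 x 20 mm, origin under its centre
- dishes: bystander: stack of three dishes, 92 mm diameter, 48 mm high, origin under its centre
- tipbox: bystander: pipette tip box 87 x 122 x 65 mm, origin under its centre
- timer: bystander: flat white bench timer 65 x 75 x 26 mm, origin under its centre
- wash: bystander: white bottle 64 mm diameter, 150 mm tall, origin under its centre
Not all that is in view belongs to the job. What is shaped like the bottle but purple is not meant.

How it is judged:
On the way, in this order (a step that is already met when the one before it is completed fails the run):
1. the bottle stands upright in the tray, let go (x of bottle in the frame of tray between -0.046 and 0.046 m and y of bottle in the frame of tray between -0.046 and 0.046 m and z of bottle in the frame of tray below 0.012 m and angle between bottle's own z axis and vertical below 0.1 rad and contact force between bottle and the fingers below 0.1 N), for 0.2 s.
2. the handle has been brought up to the pointer (clockwise) (value of joint wheel above -0.1 rad).
3. the wheel is more than half way round its full turn (value of joint wheel above 3.3 rad).
At the end, for the whole second after the job is handed in: the wheel is at rest, one whole clockwise turn beyond its first coming to the pointer: the handle is at the pointer within 0.18 rad (10 degrees; joint 6.10 to 6.46), and the bottle stands upright (within 0.1 rad) and still on the floor of the tray (value of joint wheel between 6.103 and 6.463 rad and velocity of joint wheel between -0.05 and 0.05 rad/s and x of bottle in the frame of tray between -0.046 and 0.046 m and y of bottle in the frame of tray between -0.046 and 0.046 m and z of bottle in the frame of tray below 0.012 m and angle between bottle's own z axis and vertical below 0.1 rad and linear speed of bottle below 0.02 m/s); the robot touches nothing.
It fails at once if the wheel is spun faster than half a turn a second (3.2 rad/s) (velocity of joint wheel above 3.2 rad/s or velocity of joint wheel below -3.2 rad/s).
It fails at once if the bottle is knocked over (angle between bottle's own z axis and vertical above 0.8 rad).
It fails at once if a bystander is moved by more than 30 mm (distance of any of rack, wellplate, dishes, tipbox, timer, wash from where it was at the start of the episode above 0.03 m).
It also fails if it takes over 72 s, if anything falls off the work surface, if the arm or the gripper's body presses on something with over 40 N, if the wrist force passes 120 N, or if a joint passes its speed limit or range.

## Working session

There is one attempt and no reset: what is moved stays moved. The work goes in short steps, Python scripts to look and compute and a shell command to move; the robot and the scene stay as the last step left them, time stands still between calls to the robot, and variables do not carry over. Pictures are saved under pics/ and viewed, and the job is handed in when it is done.

```bash
mkdir -p pics; ls; python3 - <<'E'
from bench import *
import cv2,numpy as np
s=state();print({k:np.round(v,3).tolist() for k,v in s.items()})
for c in("scene","top"):
    r=read_camera(c);cv2.imwrite(f"pics/{c}0.png",r["color"])
    print(c,r["fx"],r["fy"],r["cx"],r["cy"],r["distortion"],np.round(r["view"],4).tolist())
    for n in["mixer","hub","pointer","lamp","wheel_handle","bottle","tray","rack","wellplate","dishes","tipbox","timer","wash"]:
        print(n,[(round(d["at"][0]*640,1),round(d["at"][1]*480,1),round(d["confidence"],2)) for d in place_of(n,c)])
E
```

```text
pics
{'t': 0.0, 'qpos': [1.245, 0.308, 1.508, 0.0, 1.328, -0.073], 'joint_vel': [0.001, -0.001, -0.002, 0.0, 0.001, -0.001], 'tau': [-0.001, -45.753, -25.192, -0.0, 0.014, 0.0], 'tcp_pos': [0.144, 0.556, 0.23], 'orientation': [[0.968, -0.001, 0.25], [-0.25, -0.002, 0.968], [-0.0, -1.0, -0.002]], 'force': [-0.01, -0.124, -0.323], 'moment': [-0.037, 0.018, -0.011], 'gripper_width': 0.085}
scene 586.8584700667969 586.8584700667969 320.31410445268557 237.992810002325 [-0.14263817  0.          0.          0.          0.        ] [[-0.8427, 0.5381, 0.0159, 0.4709], [-0.4234, -0.6806, 0.5979, -0.0006], [0.3326, 0.4971, 0.8014, -1.6495], [0.0, 0.0, 0.0, 1.0]]
mixer [(310.3, 376.7, 0.91)]
hub [(309.6, 344.7, 0.65)]
pointer [(325.5, 384.8, 0.71)]
lamp [(256.5, 319.0, 0.7), (419.8, 431.1, 0.63)]
wheel_handle [(347.4, 362.2, 0.68)]
bottle [(352.0, 350.6, 0.93), (392.7, 334.3, 0.81), (278.1, 235.7, 0.62)]
tray [(420.3, 432.6, 0.65)]
rack [(276.1, 235.0, 0.58)]
wellplate [(474.8, 373.4, 0.61)]
dishes [(338.1, 465.5, 0.56), (231.7, 200.0, 0.16)]
tipbox [(352.8, 349.9, 0.72), (206.1, 272.4, 0.58)]
timer [(344.1, 217.9, 0.57)]
wash [(228.8, 197.6, 0.68)]
top 468.1844249494719 468.1844249494719 323.73162686756234 255.6901464758534 [0.01053773 0.         0.         0.         0.        ] [[-0.0234, -0.9997, -0.0075, -0.0615], [0.9929, -0.0241, 0.1165, -0.5285], [-0.1167, -0.0047, 0.9932, -1.5357], [0.0, 0.0, 0.0, 1.0]]
mixer [(276.6, 230.2, 0.79)]
hub [(268.3, 214.2, 0.7)]
pointer [(240.9, 210.3, 0.87), (278.5, 228.2, 0.66), (390.6, 199.7, 0.56)]
lamp [(271.4, 164.0, 0.7)]
wheel_handle [(243.8, 229.5, 0.69)]
bottle [(279.5, 262.8, 0.92), (270.3, 296.1, 0.86)]
tray [(204.6, 266.9, 0.96), (268.4, 216.5, 0.65), (383.8, 319.4, 0.42)]
rack [(398.2, 265.3, 0.66)]
wellplate [(215.4, 323.4, 0.9)]
dishes [(215.2, 207.7, 0.95), (277.5, 263.5, 0.75)]
tipbox [(390.8, 199.5, 0.71), (213.4, 327.4, 0.18)]
timer []
wash [(455.8, 248.9, 0.72)]
```

View pics/scene0.png

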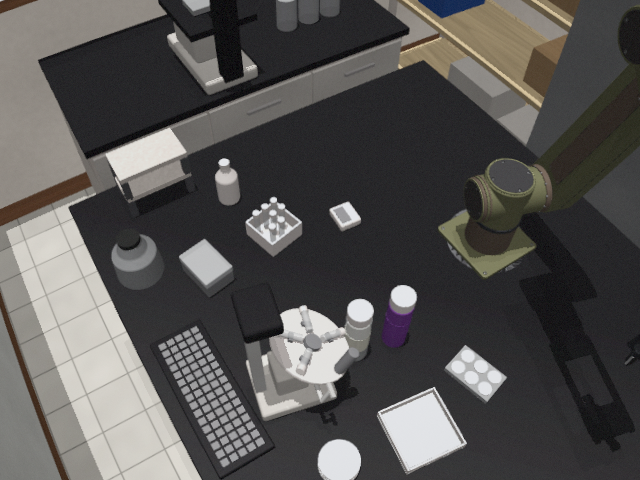

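View pics/top0.png

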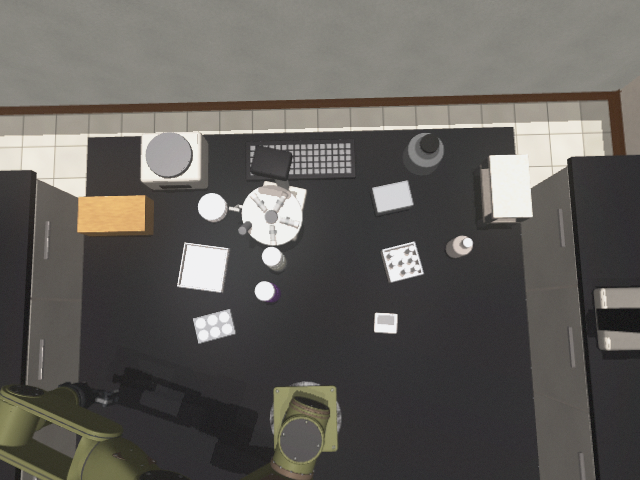

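The capped, bottle-shaped things are the clear one at scene (359,325) / top (273,259), a purple one at scene (400,317) / top (266,291), and the white wash bottle at scene (227,185). The clear one against the wheel is the target. I'll check it in a crop.

```bash
cat > h.py <<'E'
from bench import *
import cv2,numpy as np
from scipy.optimize import least_squares
def proj(r,P):
    P=np.atleast_2d(P);V=np.array(r["view"]);C=P@V[:3,:3].T+V[:3,3]
    C=C*[1,-1,-1]
    K=np.array([[r["fx"],0,r["cx"]],[0,r["fy"],r["cy"]],[0,0,1]])
    return cv2.projectPoints(C.reshape(-1,1,3),np.zeros(3),np.zeros(3),K,np.array(r["distortion"]))[0].reshape(-1,2)
def ray(r,uv):
    K=np.array([[r["fx"],0,r["cx"]],[0,r["fy"],r["cy"]],[0,0,1]])
    p=cv2.undistortPoints(np.array([[uv]],float),K,np.array(r["distortion"]))[0,0]
    V=np.array(r["view"]);d=V[:3,:3].T@np.array([p[0],-p[1],-1]);o=-V[:3,:3].T@V[:3,3]
    return o,d
def atz(r,uv,z):
    o,d=ray(r,uv);return o+d*(z-o[2])/d[2]
def tri(pairs):
    A=np.zeros((3,3));b=np.zeros(3)
    for r,uv in pairs:
        o,d=ray(r,uv);d=d/np.linalg.norm(d);M=np.eye(3)-np.outer(d,d);A+=M;b+=M@o
    return np.linalg.solve(A,b)
def mix(p,P):
    c,s=np.cos(p[2]),np.sin(p[2]);P=np.atleast_2d(P)
    return np.c_[p[0]+c*P[:,0]-s*P[:,1],p[1]+s*P[:,0]+c*P[:,1],P[:,2]]
N=np.array([-.435,0,.9]);U=np.array([.9,0,.435]);HUB=np.array([0,0,.17])
def hpt(a,R=.08,h=.05): # wheel angle a: 0 left(+y), 1.57 up
    return HUB+R*(np.cos(a)*np.array([0,1,0])+np.sin(a)*U)+h*N
E
python3 - <<'E'
from h import *
S=read_camera("scene");T=read_camera("top")
def crop(r,x,y,w,h,k,n): cv2.imwrite(n,cv2.resize(r["color"][y:y+h,x:x+w],None,fx=k,fy=k,interpolation=cv2.INTER_CUBIC))
crop(S,225,275,200,150,4,"pics/c1.png");crop(T,170,130,160,120*5//4,4,"pics/c2.png")
obs=[(S,(310.3,376.7),(0,0,0)),(S,(309.6,344.7),HUB),(S,(325.5,384.8),hpt(0,.1,.011)),(S,(256.5,319),(.1055,0,.35)),
(T,(276.6,230.2),(0,0,0)),(T,(268.3,214.2),HUB),(T,(240.9,210.3),hpt(0,.1,.011)),(T,(271.4,164),(.1055,0,.35))]
f=lambda p:np.concatenate([proj(r,mix(p,P))[0]-uv for r,uv,P in obs])
q=least_squares(f,[.6,.1,0],loss="soft_l1");print(q.x,np.round(f(q.x).reshape(-1,2),1).tolist())
p=q.x
g=lambda a:np.concatenate([proj(S,mix(p,hpt(a[0])))[0]-(347.4,362.2),proj(T,mix(p,hpt(a[0])))[0]-(243.8,229.5)])
q=least_squares(g,[-.4]);print("wheel",q.x,g(q.x))
print("bottle net",tri([(S,(352,350.6)),(T,(279.5,262.8))]),atz(S,(352,350.6),0),atz(T,(279.5,262.8),0))
print("captop",atz(T,(272.5,258.5),.198),atz(S,(359.5,309),.198))
print("purple top",atz(T,(264.5,291),.198),atz(S,(403,297),.198))
print("tray",atz(T,(204.6,266.9),0),atz(S,(420.3,432.6),0))
print("cornersT",[atz(T,u,.026)[:2].round(3).tolist() for u in[(186,243),(229,247),(222,292),(178,287)]])
E
```

```text
[ 0.64329057  0.08668314 -0.24293195] [[-0.3, 0.0], [0.5, 0.3], [2.0, -0.8], [0.1, -1.3], [-0.3, -5.9], [2.0, -0.1], [-3.0, -2.3], [-0.1, -0.6]]
wheel [-0.56604964] [ 0.54253973 -3.15656619 -0.91438246 -2.68889133]
bottle net [ 0.51269513  0.07798841 -0.01694518] [0.5193554  0.08313055 0.        ] [0.50974662 0.07736976 0.        ]
captop [0.50248397 0.0782994  0.198     ] [0.51318207 0.08195783 0.198     ]
purple top [0.40620639 0.103021   0.198     ] [0.41365887 0.1085707  0.198     ]
tray [0.50188908 0.33269689 0.        ] [0.50410589 0.33897355 0.        ]
cornersT [[0.582, 0.389], [0.565, 0.244], [0.414, 0.267], [0.434, 0.414]]
```

View pics/c1.png

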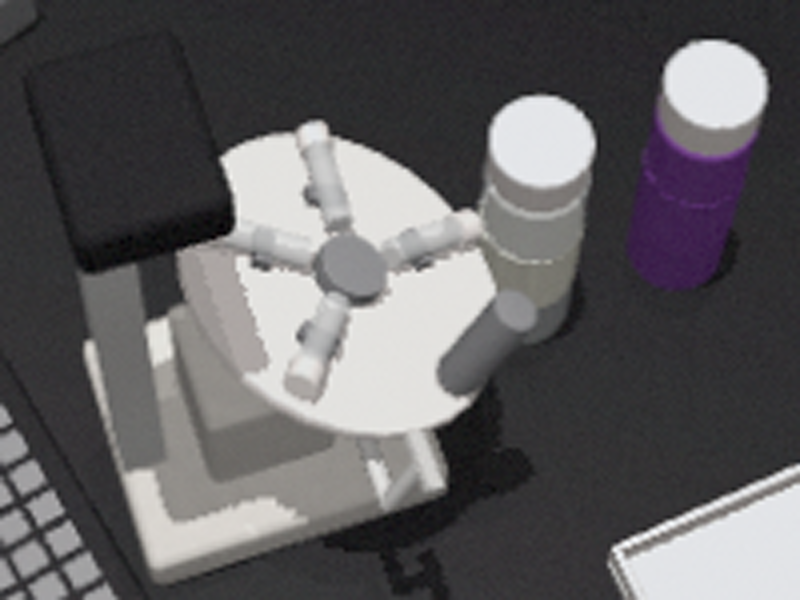

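View pics/c2.png

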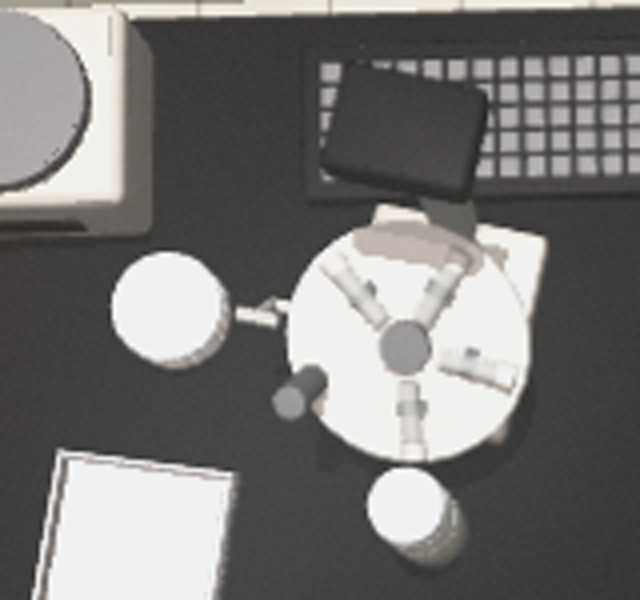

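The crop confirms the clear bottle with the white cap against the wheel front (c1 cap top at 541,141); the purple one is separate. Next I refine the poses.

```bash
cat > fit.py <<'E'
from h import *
S=read_camera("scene");T=read_camera("top")
c1=lambda x,y:np.array([225+(x-1.5)/4,275+(y-1.5)/4]);c2=lambda x,y:np.array([170+(x-1.5)/4,130+(y-1.5)/4])
th=np.linspace(0,2*np.pi,361)
disc=np.array([hpt(a,.095,0) for a in th])
def f(v):
    p=v[:3];e=[]
    D=proj(T,mix(p,disc));e+=[D[:,0].min()-c2(287,0)[0],D[:,0].max()-c2(530,0)[0],D[:,1].min()-c2(0,222)[1],D[:,1].max()-c2(0,462)[1]]
    D=proj(S,mix(p,disc));e+=[D[:,1].max()-c1(0,433)[1],D[:,1].min()-c1(0,131)[1]]
    e+=list(proj(S,mix(p,hpt(v[3],.08,.074)))[0]-c1(516,312))
    e+=list(proj(T,mix(p,hpt(v[3],.08,.074)))[0]-c2(290,403))
    e+=list(proj(S,mix(p,(.1055,0,.35)))[0]-(256.5,319))
    e+=list(proj(T,mix(p,(.1055,0,.35)))[0]-(271.4,164))
    e+=list(proj(S,mix(p,HUB))[0]-(309.6,344.7))+list(proj(T,mix(p,HUB))[0]-(268.3,214.2))
    return np.array(e)
q=least_squares(f,[.64,.087,-.24,-.5],loss="soft_l1",x_scale=[.01,.01,.05,.1])
print(q.x.round(4),f(q.x).round(1))
def bt(v):
    a=np.linspace(0,2*np.pi,73);e=[]
    top=np.c_[v[0]+.029*np.cos(a),v[1]+.029*np.sin(a),np.full(73,.198)]
    D=proj(S,top);e+=[D[:,0].min()-c1(488,0)[0],D[:,0].max()-c1(595,0)[0],D[:,1].min()-c1(0,96)[1],D[:,1].max()-c1(0,187)[1]]
    D=proj(T,top);e+=[D[:,0].min()-c2(367,0)[0],D[:,0].max()-c2(450,0)[0],D[:,1].min()-c2(0,467)[1],D[:,1].max()-c2(0,550)[1]]
    return np.array(e)
b=least_squares(bt,[.51,.08]);print("bottle",b.x,bt(b.x).round(1))
print("radius xy from hub, mixer frame:")
p=q.x;c,s=np.cos(p[2]),np.sin(p[2]);d=b.x-p[:2];print(c*d[0]+s*d[1],-s*d[0]+c*d[1])
I=cv2.resize(S["color"],None,fx=1,fy=1)
for im,r,n in((S["color"].copy(),S,"s"),(T["color"].copy(),T,"t")):
    im=cv2.resize(im,None,fx=4,fy=4)
    pts=lambda P:((proj(r,mix(p,P))+.5)*4-.5).astype(int)
    cv2.polylines(im,[pts(disc)],1,(0,0,255))
    for P in(hpt(0,.1,.011),hpt(p[3],.08,.074),hpt(p[3],.08,.006),HUB): cv2.circle(im,tuple(int(z) for z in pts(P)[0]),3,(0,255,0),-1)
    cv2.polylines(im,[pts([(-.04,.09,.035),(-.04,-.09,.035),(.14,-.09,.035),(.14,.09,.035)] if 0 else [(-.04,.075,.035),(-.04,-.075,.035),(.14,-.075,.035),(.14,.075,.035)])],1,(255,255,0))
    cv2.polylines(im,[pts([(.068,.05,.35),(.068,-.05,.35),(.143,-.05,.35),(.143,.05,.35)])],1,(255,0,255))
    x,y=(225,275) if n=="s" else(170,130)
    cv2.imwrite(f"pics/o{n}.png",im[y*4:y*4+600,x*4:x*4+800])
E
python3 fit.py
```

```text
[ 0.6421  0.0848 -0.2183 -0.5597] [-0.7 -0.6 -1.4 -1.1  0.4  0.5 -0.  -1.4 -0.4 -0.6  0.5 -1.2 -0.3 -0.4
  0.5 -0.6  2.7  0.3]
bottle [0.51124011 0.0826692 ] [ 0.5  0.3 -1.2 -0.9 -0.1 -1.4 -0.4 -1.8]
radius xy from hub, mixer frame:
-0.12729138365967138 -0.030381241754246262
```

```bash
python3 - <<'E'
import cv2,numpy as np
a=cv2.imread("pics/os.png");b=cv2.imread("pics/ot.png")
cv2.imwrite("pics/oo.png",cv2.resize(np.hstack([a[:,:640],b[:,:640]]),(800,375)))
E
```

```text
(no output)
```

View pics/os.png

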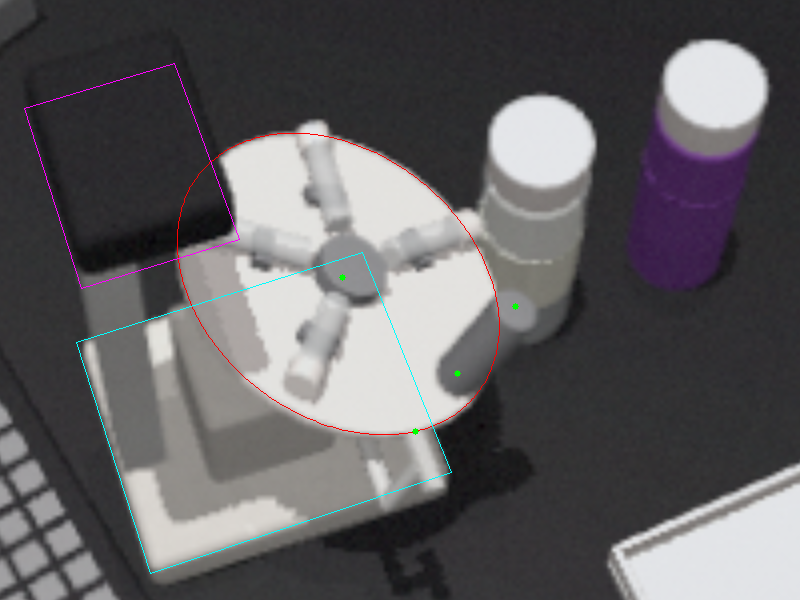

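View pics/ot.png

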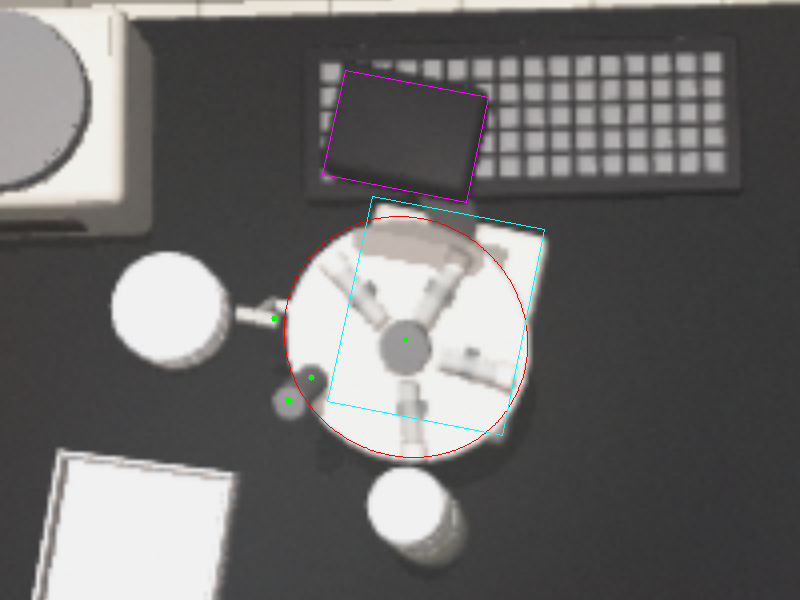

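```bash
python3 -m jog '[{"fingers":85,"translation":[47,-3,-37],"twist":0},{"fingers":85,"translation":[47,-3,-37],"twist":0},{"fingers":85,"translation":[47,-3,-37],"twist":0},{"fingers":85,"translation":[47,-3,-37],"twist":0},{"fingers":85,"translation":[47,-3,-37],"twist":0},{"fingers":85,"translation":[47,-3,-37],"twist":0},{"fingers":85,"translation":[47,-3,-37],"twist":0},{"fingers":85,"translation":[47,-3,-37],"twist":0},{"fingers":85,"translation":[47,-3,-37],"twist":0},{"fingers":85,"translation":[47,-3,-37],"twist":0},{"fingers":85,"translation":[0,0,0],"twist":0},{"fingers":85,"translation":[0,0,0],"twist":0}]' 40
cat > d.py <<'E'
from h import *
import sys
# mixer pose; print tool-axis shift (mm) to world/mixer target
P=[.642,.085,-.2183]
def to(w):
    s=state();R=np.array(s["orientation"]);return (R.T@(np.array(w)-s["tcp_pos"])*1000).round(1)
def st():
    s=state();R=np.array(s["orientation"]);c,n=np.cos(P[2]),np.sin(P[2]);d=np.array(s["tcp_pos"])[:2]-P[:2]
    print("t",round(s["t"],2),"tcp",np.round(s["tcp_pos"],4),"mix",np.round([c*d[0]+n*d[1],-n*d[0]+c*d[1]],4),"F",np.round(s["force"],1),"w",round(s["gripper_width"],4),"q",np.round(s["qpos"],2));print(R.round(3).tolist())
E
python3 - <<'E'
from d import *
st();print(to([.511,.083,.26]),to([.511,.083,.165]))
T=read_camera("top");S=read_camera("scene")
def crop(r,x,y,w,h,k,n): cv2.imwrite(n,cv2.resize(r["color"][y:y+h,x:x+w],None,fx=k,fy=k,interpolation=cv2.INTER_CUBIC))
crop(S,225,275,200,150,4,"pics/d1.png")
E
```

```text
t: 3.1
tcp_pos: [0.5059, 0.0808, 0.261]
orientation: [[0.968, -0.001, 0.251], [-0.251, 0.001, 0.968], [-0.001, -1.0, 0.0]]
force: [-0.6, 1.7, -0.0]
gripper_width: 0.0853
t 3.1 tcp [0.5059 0.0808 0.261 ] mix [-0.1319 -0.0335] F [-0.6  1.7 -0. ] w 0.0853 q [ 0.08  0.2   1.58  0.    1.36 -1.24]
[[0.968, -0.001, 0.251], [-0.251, 0.001, 0.968], [-0.001, -1.0, 0.0]]
[4.4 1.  3.4] [ 4.5 96.   3.3]
```

View pics/d1.png

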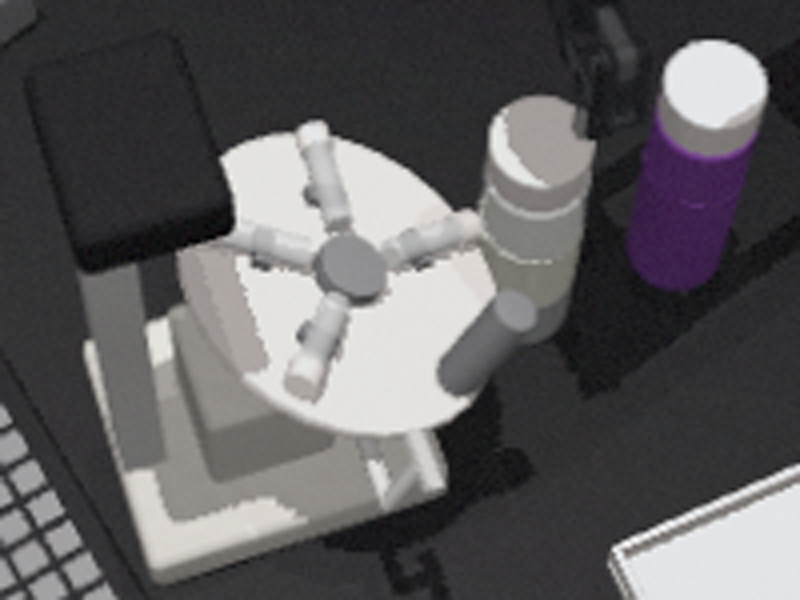

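The picture shows the near finger at about (610,70), hanging above the cap (541,141), with the bottle undisturbed. I'll descend and grip the cap.

```bash
python3 -m jog '[{"fingers":85,"translation":[4,0,3],"twist":0},{"fingers":85,"translation":[0,24,0],"twist":0},{"fingers":85,"translation":[0,24,0],"twist":0},{"fingers":85,"translation":[0,24,0],"twist":0},{"fingers":85,"translation":[0,24,0],"twist":0},{"fingers":85,"translation":[0,0,0],"twist":0},{"fingers":40,"translation":[0,0,0],"twist":0},{"fingers":40,"translation":[0,0,0],"twist":0},{"fingers":40,"translation":[0,0,0],"twist":0},{"fingers":40,"translation":[0,0,0],"twist":0},{"fingers":40,"translation":[0,0,0],"twist":0},{"fingers":40,"translation":[0,0,0],"twist":0}]' 40
python3 - <<'E'
from d import *
st();print(to([.502,.334,.225]))
E
```

```text
t: 4.7
tcp_pos: [0.5125, 0.0831, 0.1668]
orientation: [[0.968, 0.004, 0.25], [-0.25, 0.001, 0.968], [0.003, -1.0, 0.002]]
force: [1.1, 0.7, 5.6]
gripper_width: 0.0567
t 4.7 tcp [0.5125 0.0831 0.1668] mix [-0.126  -0.0299] F [1.1 0.7 5.6] w 0.0567 q [ 0.08  0.29  1.72  0.    1.13 -1.24]
[[0.968, 0.004, 0.25], [-0.25, 0.001, 0.968], [0.003, -1.0, 0.002]]
[-72.7 -58.1 240.4]
```

```bash
python3 -m jog '[{"fingers":40,"translation":[0,-15,0],"twist":0},{"fingers":40,"translation":[0,-25,0],"twist":0},{"fingers":40,"translation":[-3,-25,0],"twist":0},{"fingers":40,"translation":[-5,0,15],"twist":0},{"fingers":40,"translation":[-8,0,25],"twist":0},{"fingers":40,"translation":[-10,0,35],"twist":0},{"fingers":40,"translation":[-12,0,40],"twist":0},{"fingers":40,"translation":[-12,0,40],"twist":0},{"fingers":40,"translation":[-10,0,35],"twist":0},{"fingers":40,"translation":[-8,0,28],"twist":0},{"fingers":40,"translation":[-5,0,17],"twist":0},{"fingers":40,"translation":[0,0,5],"twist":0},{"fingers":40,"translation":[0,0,0],"twist":0},{"fingers":40,"translation":[0,0,0],"twist":0}]'
python3 - <<'E'
from d import *
st();print(to([.502,.334,.173]))
T=read_camera("top");S=read_camera("scene")
a=T["color"][190:310,120:320];b=S["color"][300:480,320:520]
cv2.imwrite("pics/e.png",np.hstack([cv2.resize(a,(400,240)),cv2.resize(b,(400,360))[:240*1] if 0 else cv2.resize(b,(267,240))]))
cv2.imwrite("pics/e2.png",cv2.resize(b,None,fx=3,fy=3))
E
```

```text
t: 6.45
tcp_pos: [0.5003, 0.3324, 0.2302]
orientation: [[0.968, -0.0, 0.251], [-0.251, -0.001, 0.968], [-0.0, -1.0, -0.001]]
force: [-0.2, -0.6, -3.0]
gripper_width: 0.0572
t 6.45 tcp [0.5003 0.3324 0.2302] mix [-0.1919  0.2108] F [-0.2 -0.6 -3. ] w 0.0572 q [ 0.52  0.34  1.45 -0.    1.35 -0.8 ]
[[0.968, -0.0, 0.251], [-0.251, -0.001, 0.968], [-0.0, -1.0, -0.001]]
[ 1.2 57.2  2. ]
```

View pics/e2.png

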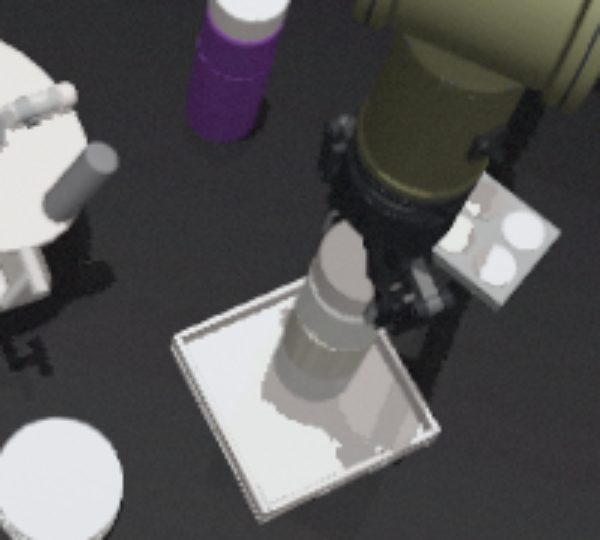

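The bottle hangs upright over the middle of the tray (bottle at about (330,330) in the crop, tray centre near (310,390)). I'll lower it.

```bash
python3 -m jog '[{"fingers":40,"translation":[1,15,1],"twist":0},{"fingers":40,"translation":[0,20,1],"twist":0},{"fingers":40,"translation":[0,12,0],"twist":0},{"fingers":40,"translation":[0,5,0],"twist":0},{"fingers":40,"translation":[0,4,0],"twist":0},{"fingers":40,"translation":[0,1.5,0],"twist":0},{"fingers":40,"translation":[0,0,0],"twist":0}]'
```

```text
t: 7.42
tcp_pos: [0.502, 0.3353, 0.1732]
orientation: [[0.968, 0.001, 0.25], [-0.25, 0.0, 0.968], [0.001, -1.0, 0.001]]
force: [0.0, -0.1, -2.7]
gripper_width: 0.0571
```

```bash
python3 -m jog '[{"fingers":40,"translation":[0,1,0],"twist":0},{"fingers":40,"translation":[0,0.5,0],"twist":0},{"fingers":40,"translation":[0,0,0],"twist":0}]';python3 -m jog '[{"fingers":40,"translation":[0,0.7,0],"twist":0},{"fingers":40,"translation":[0,0,0],"twist":0},{"fingers":40,"translation":[0,0,0],"twist":0}]'
```

```text
t: 7.8
tcp_pos: [0.502, 0.3353, 0.1719]
orientation: [[0.968, 0.001, 0.25], [-0.25, 0.0, 0.968], [0.001, -1.0, 0.001]]
force: [-1.0, -0.0, 1.3]
gripper_width: 0.0571
t: 8.18
tcp_pos: [0.5021, 0.3353, 0.1719]
orientation: [[0.968, 0.001, 0.25], [-0.25, 0.001, 0.968], [0.001, -1.0, 0.001]]
force: [-1.6, -0.8, 5.8]
gripper_width: 0.0573
```

```bash
python3 -m jog '[{"fingers":85,"translation":[0,0,0],"twist":0},{"fingers":85,"translation":[0,0,0],"twist":0},{"fingers":85,"translation":[0,0,0],"twist":0},{"fingers":85,"translation":[0,0,0],"twist":0},{"fingers":85,"translation":[0,-25,0],"twist":0},{"fingers":85,"translation":[0,-40,0],"twist":0},{"fingers":85,"translation":[0,-40,0],"twist":0},{"fingers":85,"translation":[0,-20,0],"twist":0},{"fingers":85,"translation":[0,0,0],"twist":0}]'
python3 - <<'E'
from d import *
st()
T=read_camera("top");S=read_camera("scene")
# wheel angle/handle
for c,r in(("scene",S),("top",T)):
    print(c,[(round(d["at"][0]*640,1),round(d["at"][1]*480,1),round(d["confidence"],2)) for d in place_of("wheel_handle",c)],[(round(d["at"][0]*640,1),round(d["at"][1]*480,1),round(d["confidence"],2)) for d in place_of("bottle",c)])
    for a in(-.6,-.5):print(a,proj(r,mix(P,hpt(a)))[0].round(1))
b=S["color"][300:480,300:540];cv2.imwrite("pics/f.png",cv2.resize(b,None,fx=3,fy=3))
# grasp target in world: tcp so that grasp pt (19mm above tcp) is at h=.055
for a in(-.56,):
    g=mix(P,hpt(a,.08,.056))[0];print("grasp",g, "tcp",g-[0,0,.019], to(g-[0,0,.019]))
E
```

```text
t: 9.3
tcp_pos: [0.5028, 0.3357, 0.2976]
orientation: [[0.968, 0.004, 0.25], [-0.25, 0.002, 0.968], [0.003, -1.0, 0.003]]
force: [0.2, 0.5, 0.3]
gripper_width: 0.0851
t 9.3 tcp [0.5028 0.3357 0.2976] mix [-0.1902  0.2146] F [0.2 0.5 0.3] w 0.0851 q [ 0.52  0.31  1.34  0.    1.49 -0.8 ]
[[0.968, 0.004, 0.25], [-0.25, 0.002, 0.968], [0.003, -1.0, 0.003]]
scene [(345.1, 358.7, 0.63)] [(418.4, 431.4, 0.89), (393.8, 336.1, 0.88)]
-0.6 [349.1 356.5]
-0.5 [347.2 358.6]
top [(246.0, 230.9, 0.8)] [(272.7, 295.1, 0.68), (201.1, 267.5, 0.56)]
-0.6 [244.2 228.7]
-0.5 [243.1 226.3]
grasp [0.59555963 0.16473025 0.20191472] tcp [0.59555963 0.16473025 0.18291472] [ 134.2  111.1 -140.8]
```

View pics/f.png

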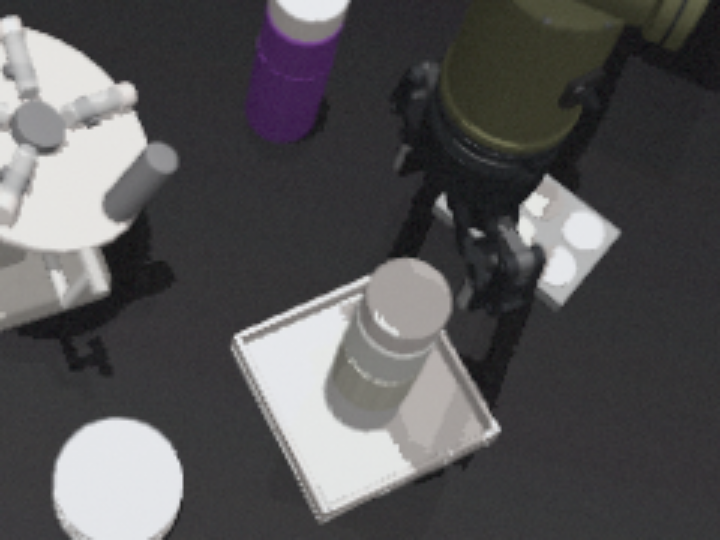

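The bottle stands upright in the tray, free of the fingers. Next: the handle.

```bash
python3 -m jog '[{"fingers":60,"translation":[20,0,-21],"twist":0},{"fingers":60,"translation":[38,0,-40],"twist":0},{"fingers":60,"translation":[38,0,-40],"twist":0},{"fingers":60,"translation":[25,0,-26],"twist":0},{"fingers":60,"translation":[13,0,-14],"twist":0},{"fingers":60,"translation":[0,25,0],"twist":0},{"fingers":60,"translation":[0,0,0],"twist":0}]' 25
python3 - <<'E'
from d import *
st()
g=mix(P,hpt(-.56,.08,.056))[0];print(to(g-[0,0,.019]))
T=read_camera("top");S=read_camera("scene")
b=S["color"][275:425,265:425];a=T["color"][180:260,190:290]
cv2.imwrite("pics/g.png",cv2.resize(b,None,fx=4,fy=4))
cv2.imwrite("pics/g2.png",cv2.resize(a,None,fx=6,fy=6))
E
```

```text
t: 10.48
tcp_pos: [0.5944, 0.1651, 0.2682]
orientation: [[0.968, -0.006, 0.25], [-0.25, -0.001, 0.968], [-0.005, -1.0, -0.002]]
force: [-1.1, -1.0, -0.4]
gripper_width: 0.0599
t 10.47 tcp [0.5944 0.1651 0.2682] mix [-0.0638  0.0679] F [-1.1 -1.  -0.4] w 0.0599 q [ 0.2   0.34  1.35  0.    1.45 -1.12]
[[0.968, -0.006, 0.25], [-0.25, -0.001, 0.968], [-0.005, -1.0, -0.002]]
[ 1.6 85.3  0.1]
```

View pics/g.png

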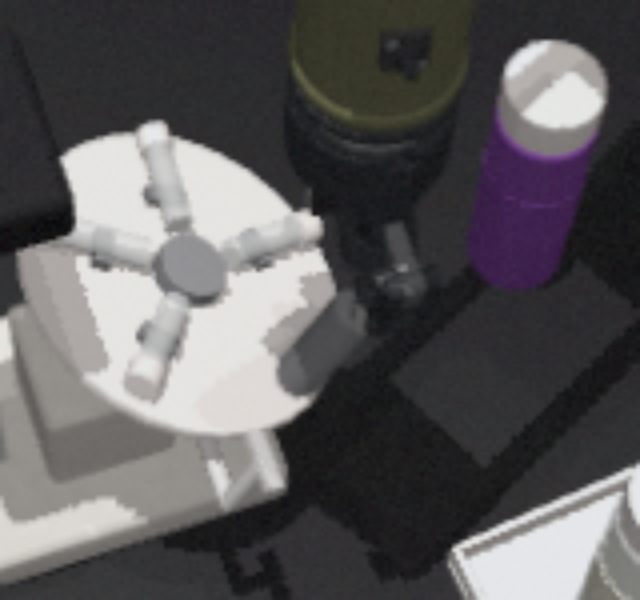

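The fingers straddle the handle (near finger at (400,275) in the crop, handle tip at (345,300)). I'll descend and grip.

```bash
python3 -m jog '[{"fingers":60,"translation":[1,25,0],"twist":0},{"fingers":60,"translation":[0,25,0],"twist":0},{"fingers":60,"translation":[0,20,0],"twist":0},{"fingers":60,"translation":[0,15,0],"twist":0},{"fingers":60,"translation":[0,0,0],"twist":0}]' 25
python3 - <<'E'
from d import *
st()
E
python3 -m jog '[{"fingers":15,"translation":[0,0,0],"twist":0},{"fingers":15,"translation":[0,0,0],"twist":0},{"fingers":15,"translation":[0,0,0],"twist":0},{"fingers":15,"translation":[0,0,0],"twist":0},{"fingers":15,"translation":[0,0,0],"twist":0}]' 25
python3 - <<'E'
from d import *
st()
E
```

```text
t: 11.2
tcp_pos: [0.5967, 0.1652, 0.185]
orientation: [[0.968, -0.002, 0.249], [-0.249, -0.0, 0.968], [-0.001, -1.0, -0.001]]
force: [-0.6, -0.6, 0.4]
gripper_width: 0.06
t 11.2 tcp [0.5967 0.1652 0.185 ] mix [-0.0616  0.0685] F [-0.6 -0.6  0.4] w 0.06 q [ 0.2   0.4   1.47  0.    1.26 -1.12]
[[0.968, -0.002, 0.249], [-0.249, -0.0, 0.968], [-0.001, -1.0, -0.001]]
t: 11.82
tcp_pos: [0.5978, 0.1646, 0.1869]
orientation: [[0.968, 0.002, 0.25], [-0.25, -0.0, 0.968], [0.002, -1.0, 0.0]]
force: [-1.0, -2.0, 6.7]
gripper_width: 0.025
t 11.82 tcp [0.5978 0.1646 0.1869] mix [-0.0604  0.0682] F [-1.  -2.   6.7] w 0.025 q [ 0.2   0.4   1.47 -0.    1.26 -1.12]
[[0.968, 0.002, 0.25], [-0.25, -0.0, 0.968], [0.002, -1.0, 0.0]]
```

```bash
cat >> d.py <<'E'
def path(angs,R,off=None,h=.056):
    pts=[mix(P,hpt(a,.08,h))[0] for a in angs]
    return [(R.T@(b-a)*1000).round(1).tolist() for a,b in zip(pts,pts[1:])]
E
python3 - <<'E'
from d import *
R=np.array(state()["orientation"])
for r in path([-.56,-.5,-.4,-.3,-.2,-.1,0,.1,.2,.3,.4],R):print(r)
E
```

```text
[3.6, -1.8, 2.6]
[6.4, -3.1, 3.7]
[6.7, -3.3, 3.0]
[6.9, -3.4, 2.2]
[7.1, -3.4, 1.4]
[7.2, -3.5, 0.6]
[7.2, -3.5, -0.1]
[7.2, -3.4, -0.9]
[7.0, -3.4, -1.7]
[6.9, -3.3, -2.5]
```

```bash
python3 -m jog '[{"fingers":15,"translation":[3.6,-1.8,2.6],"twist":0},{"fingers":15,"translation":[6.4,-3.1,3.7],"twist":0},{"fingers":15,"translation":[6.7,-3.3,3.0],"twist":0},{"fingers":15,"translation":[6.9,-3.4,2.2],"twist":0},{"fingers":15,"translation":[7.1,-3.4,1.4],"twist":0},{"fingers":15,"translation":[7.2,-3.5,0.6],"twist":0},{"fingers":15,"translation":[0,0,0],"twist":0}]' 25
python3 - <<'E'
from d import *
st()
T=read_camera("top");a=T["color"][180:280,190:310]
cv2.imwrite("pics/i.png",cv2.resize(a,None,fx=6,fy=6))
E
```

```text
t: 12.7
tcp_pos: [0.637, 0.1673, 0.205]
orientation: [[0.968, -0.001, 0.25], [-0.25, -0.002, 0.968], [-0.0, -1.0, -0.002]]
force: [-3.6, -3.9, 6.5]
gripper_width: 0.0253
t 12.7 tcp [0.637  0.1673 0.205 ] mix [-0.0227  0.0793] F [-3.6 -3.9  6.5] w 0.0253 q [ 0.19  0.44  1.36 -0.    1.34 -1.12]
[[0.968, -0.001, 0.25], [-0.25, -0.002, 0.968], [-0.0, -1.0, -0.002]]
```

View pics/i.png

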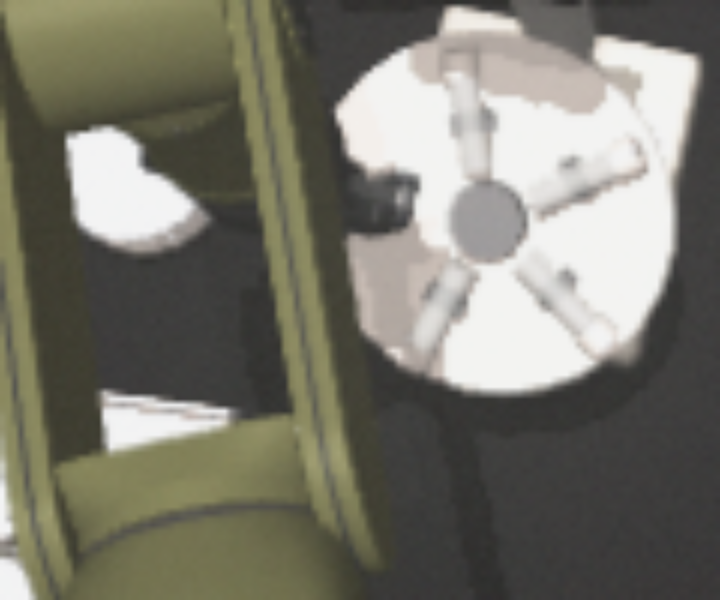

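The wheel turned with the grip (its tubes have rotated about 0.5 rad). On to 0.4 rad.

```bash
python3 -m jog '[{"fingers":15,"translation":[7.2,-3.5,-0.1],"twist":0},{"fingers":15,"translation":[7.2,-3.4,-0.9],"twist":0},{"fingers":15,"translation":[7,-3.4,-1.7],"twist":0},{"fingers":15,"translation":[6.9,-3.3,-2.5],"twist":0},{"fingers":15,"translation":[0,0,0],"twist":0}]' 25
python3 - <<'E'
from d import *
st()
E
```

```text
t: 13.38
tcp_pos: [0.6621, 0.1552, 0.2182]
orientation: [[0.968, -0.003, 0.251], [-0.251, -0.002, 0.968], [-0.002, -1.0, -0.002]]
force: [-4.6, -3.9, 6.5]
gripper_width: 0.0249
t 13.38 tcp [0.6621 0.1552 0.2182] mix [0.0044 0.0729] F [-4.6 -3.9  6.5] w 0.0249 q [ 0.17  0.46  1.28 -0.    1.4  -1.15]
[[0.968, -0.003, 0.251], [-0.251, -0.002, 0.968], [-0.002, -1.0, -0.002]]
```

```bash
python3 -m jog '[{"fingers":60,"translation":[0,0,0],"twist":0},{"fingers":60,"translation":[0,0,0],"twist":0},{"fingers":60,"translation":[0,0,0],"twist":0},{"fingers":60,"translation":[-10,-5,0],"twist":0},{"fingers":60,"translation":[-35,-10,0],"twist":0},{"fingers":60,"translation":[-45,-15,0],"twist":0},{"fingers":60,"translation":[-15,-15,0],"twist":0},{"fingers":85,"translation":[0,0,0],"twist":0.187},{"fingers":85,"translation":[0,0,0],"twist":0.187},{"fingers":85,"translation":[0,0,0],"twist":0.187},{"fingers":85,"translation":[0,0,0],"twist":0.187},{"fingers":85,"translation":[0,0,0],"twist":0.187},{"fingers":85,"translation":[0,0,0],"twist":0.187},{"fingers":85,"translation":[0,0,0],"twist":0.187},{"fingers":85,"translation":[0,0,0],"twist":0.187},{"fingers":85,"translation":[0,0,0],"twist":0.04},{"fingers":85,"translation":[0,0,0],"twist":0}]' 25
python3 - <<'E'
from d import *
st()
T=read_camera("top");S=read_camera("scene")
b=S["color"][255:405,225:425]
cv2.imwrite("pics/j.png",cv2.resize(b,None,fx=4,fy=4))
for c in("scene","top"):print([(round(d["at"][0]*640,1),round(d["at"][1]*480,1),round(d["confidence"],2)) for d in place_of("wheel_handle",c)])
for a in(.3,.4,.5):print(a,proj(S,mix(P,hpt(a)))[0].round(1),proj(T,mix(P,hpt(a)))[0].round(1))
E
```

```text
t: 15.5
tcp_pos: [0.5623, 0.1827, 0.2633]
orientation: [[-0.216, 0.001, 0.976], [-0.976, 0.0, -0.216], [-0.0, -1.0, 0.001]]
force: [0.3, -0.3, -0.4]
gripper_width: 0.0855
t 15.5 tcp [0.5623 0.1827 0.2633] mix [-0.099   0.0781] F [ 0.3 -0.3 -0.4] w 0.0855 q [ 0.24  0.31  1.42 -0.    1.41  0.46]
[[-0.216, 0.001, 0.976], [-0.976, 0.0, -0.216], [-0.0, -1.0, 0.001]]
[(317.9, 365.6, 0.61)]
[(245.8, 206.8, 0.74)]
0.3 [323.2 364.1] [243.4 206. ]
0.4 [319.6 363.2] [244.6 203.8]
0.5 [316.  362.1] [246.1 201.6]
```

View pics/j.png

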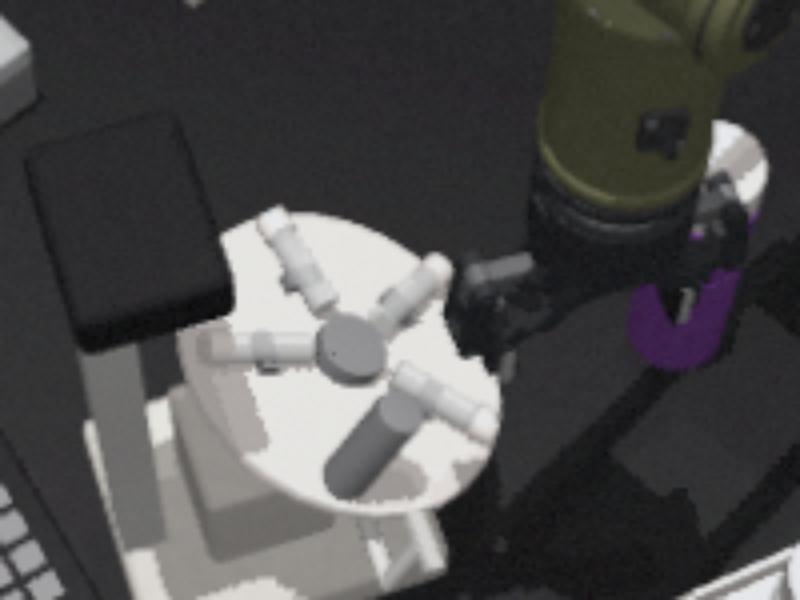

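The handle shows at about 0.4 rad, and the jaws now lie along the mixer's x. I'll work out the push path for the front-facing (+z) finger.

```bash
cat >> d.py <<'E'
def F(a,extra=0):
    H=hpt(a,.08,.058);u=np.array([-.9*np.cos(a),np.sin(a)]);u/=np.linalg.norm(u)
    o=(.013+extra)*u+np.array([.00725,.011])*np.tanh(u/.2)
    return np.array([H[0]+o[0]-.04975,H[1]+o[1],H[2]-.025])
def cur():
    s=state();c,n=np.cos(P[2]),np.sin(P[2]);d=np.array(s["tcp_pos"])[:2]-P[:2]
    return np.array([c*d[0]+n*d[1],-n*d[0]+c*d[1],s["tcp_pos"][2]])
def tl(d): return [round(-d[1]*1e3,1),round(-d[2]*1e3,1),round(d[0]*1e3,1)]
E
python3 - <<'E'
from d import *
c=cur();f0=F(.4,.008);print("approach",tl(f0-c))
A=[.4]+list(np.arange(.4,2.81,.1))[1:]
pts=[f0]+[F(a) for a in A]
for a,p,q in zip(A,pts,pts[1:]):print(round(a,2),tl(q-p),q.round(3))
E
```

```text
approach [np.float64(-15.3), np.float64(52.2), np.float64(26.1)]
0.4 [np.float64(3.4), np.float64(-0.0), np.float64(7.2)] [-0.066  0.09   0.211]
0.5 [np.float64(2.1), np.float64(-3.1), np.float64(7.1)] [-0.059  0.088  0.214]
0.6 [np.float64(3.0), np.float64(-3.0), np.float64(6.9)] [-0.052  0.085  0.217]
0.7 [np.float64(3.8), np.float64(-2.8), np.float64(6.6)] [-0.045  0.081  0.22 ]
0.8 [np.float64(4.5), np.float64(-2.5), np.float64(6.2)] [-0.039  0.077  0.222]
0.9 [np.float64(5.2), np.float64(-2.3), np.float64(5.8)] [-0.033  0.071  0.224]
1.0 [np.float64(5.8), np.float64(-2.0), np.float64(5.3)] [-0.028  0.065  0.226]
1.1 [np.float64(6.4), np.float64(-1.7), np.float64(4.8)] [-0.023  0.059  0.228]
1.2 [np.float64(6.8), np.float64(-1.4), np.float64(4.4)] [-0.019  0.052  0.23 ]
1.3 [np.float64(7.2), np.float64(-1.1), np.float64(4.1)] [-0.015  0.045  0.231]
1.4 [np.float64(7.6), np.float64(-0.8), np.float64(4.1)] [-0.011  0.037  0.231]
1.5 [np.float64(7.8), np.float64(-0.4), np.float64(4.5)] [-0.006  0.03   0.232]
1.6 [np.float64(8.0), np.float64(-0.1), np.float64(4.5)] [-0.002  0.022  0.
[... 255 characters left out ...]
), np.float64(1.3), np.float64(-1.1)] [ 0.002 -0.01   0.229]
2.1 [np.float64(7.6), np.float64(1.6), np.float64(-2.0)] [ 0.    -0.018  0.227]
2.2 [np.float64(7.3), np.float64(1.9), np.float64(-2.8)] [-0.002 -0.025  0.225]
2.3 [np.float64(7.0), np.float64(2.2), np.float64(-3.5)] [-0.006 -0.032  0.223]
2.4 [np.float64(6.6), np.float64(2.4), np.float64(-4.1)] [-0.01  -0.039  0.221]
2.5 [np.float64(6.1), np.float64(2.7), np.float64(-4.6)] [-0.015 -0.045  0.218]
2.6 [np.float64(5.6), np.float64(2.9), np.float64(-5.2)] [-0.02  -0.05   0.215]
2.7 [np.float64(5.1), np.float64(3.1), np.float64(-5.6)] [-0.025 -0.055  0.212]
2.8 [np.float64(4.7), np.float64(3.2), np.float64(-6.1)] [-0.032 -0.06   0.209]
```

```bash
python3 -m jog '[{"fingers":85,"translation":[-10,5,0],"twist":0},{"fingers":85,"translation":[-5,20,5],"twist":0},{"fingers":85,"translation":[0,20,10],"twist":0},{"fingers":85,"translation":[0,7,11],"twist":0},{"fingers":85,"translation":[3,0,7],"twist":0},{"fingers":85,"translation":[2.1,-3.1,7.1],"twist":0},{"fingers":85,"translation":[3,-3,6.9],"twist":0},{"fingers":85,"translation":[3.8,-2.8,6.6],"twist":0},{"fingers":85,"translation":[0,0,0],"twist":0}]' 25
python3 - <<'E'
from d import *
st();print(cur(),F(.7))
T=read_camera("top");S=read_camera("scene")
b=S["color"][255:405,225:425]
cv2.imwrite("pics/k.png",cv2.resize(b,None,fx=4,fy=4))
E
```

```text
t: 16.82
tcp_pos: [0.6158, 0.1734, 0.2206]
orientation: [[-0.217, 0.002, 0.976], [-0.976, -0.0, -0.217], [-0.0, -1.0, 0.002]]
force: [-0.4, 1.1, 0.7]
gripper_width: 0.0853
t 16.82 tcp [0.6158 0.1734 0.2206] mix [-0.0448  0.0806] F [-0.4  1.1  0.7] w 0.0853 q [ 0.21  0.4   1.38 -0.    1.36  0.43]
[[-0.217, 0.002, 0.976], [-0.976, -0.0, -0.217], [-0.0, -1.0, 0.002]]
[-0.04475972  0.08056931  0.22060207] [-0.04532822  0.08104672  0.21961878]
```

View pics/k.png

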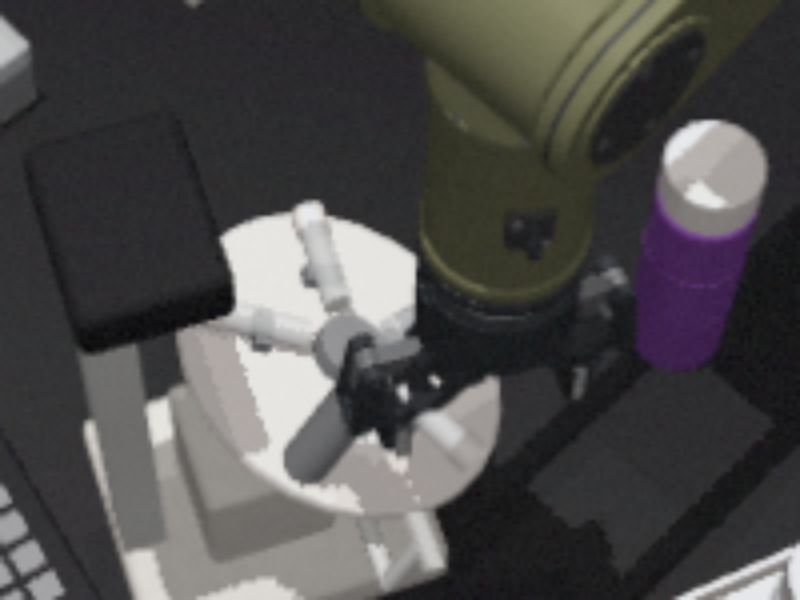

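The handle is moving ahead of the finger (its base went from (350,485) to (310,465)). I continue to 1.5.

```bash
python3 -m jog '[{"fingers":85,"translation":[4.5,-2.5,6.2],"twist":0},{"fingers":85,"translation":[5.2,-2.3,5.8],"twist":0},{"fingers":85,"translation":[5.8,-2,5.3],"twist":0},{"fingers":85,"translation":[6.4,-1.7,4.8],"twist":0},{"fingers":85,"translation":[6.8,-1.4,4.4],"twist":0},{"fingers":85,"translation":[7.2,-1.1,4.1],"twist":0},{"fingers":85,"translation":[7.6,-0.8,4.1],"twist":0},{"fingers":85,"translation":[7.8,-0.4,4.5],"twist":0},{"fingers":85,"translation":[0,0,0],"twist":0}]' 25
python3 - <<'E'
from d import *
st();print(cur(),F(1.5))
T=read_camera("top");S=read_camera("scene")
b=S["color"][255:405,225:425];a=T["color"][150:250,210:330]
cv2.imwrite("pics/l.png",np.hstack([cv2.resize(b,(440,330)),cv2.resize(a,(360,300),interpolation=cv2.INTER_CUBIC)[:330] if 0 else cv2.resize(a,(360,330))]))
E
```

```text
t: 18.05
tcp_pos: [0.6423, 0.1141, 0.2316]
orientation: [[-0.218, 0.0, 0.976], [-0.976, -0.001, -0.218], [0.001, -1.0, 0.0]]
force: [0.3, -1.0, -0.2]
gripper_width: 0.0851
t 18.05 tcp [0.6423 0.1141 0.2316] mix [-0.006   0.0285] F [ 0.3 -1.  -0.2] w 0.0851 q [ 0.11  0.41  1.33 -0.    1.39  0.33]
[[-0.218, 0.0, 0.976], [-0.976, -0.001, -0.218], [0.001, -1.0, 0.0]]
[-0.00601848  0.02852053  0.23160501] [-0.00622226  0.02963156  0.23191283]
```

View pics/l.png

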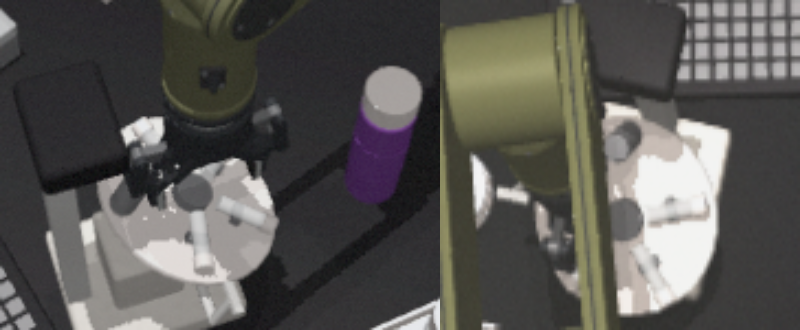

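The handle stands at the top beside the hub's far side (top crop (622,138)), with the finger behind it. I continue to 2.8.

```bash
python3 -m jog '[{"fingers":85,"translation":[8,-0.1,4.5],"twist":0},{"fingers":85,"translation":[8.1,0.3,3.4],"twist":0},{"fingers":85,"translation":[8.1,0.6,1.7],"twist":0},{"fingers":85,"translation":[8,1,0.1],"twist":0},{"fingers":85,"translation":[7.8,1.3,-1.1],"twist":0},{"fingers":85,"translation":[7.6,1.6,-2],"twist":0},{"fingers":85,"translation":[7.3,1.9,-2.8],"twist":0},{"fingers":85,"translation":[7,2.2,-3.5],"twist":0},{"fingers":85,"translation":[6.6,2.4,-4.1],"twist":0},{"fingers":85,"translation":[0,0,0],"twist":0}]' 25
python3 - <<'E'
from d import *
st();print(cur(),F(2.4))
T=read_camera("top");S=read_camera("scene")
b=S["color"][255:405,225:425];a=T["color"][150:250,210:330]
cv2.imwrite("pics/m.png",np.hstack([cv2.resize(b,(440,330)),cv2.resize(a,(360,330))]))
E
```

```text
t: 19.4
tcp_pos: [0.6224, 0.0487, 0.2202]
orientation: [[-0.217, -0.002, 0.976], [-0.976, -0.001, -0.217], [0.001, -1.0, -0.001]]
force: [-0.3, -0.3, 0.1]
gripper_width: 0.0849
t 19.4 tcp [0.6224 0.0487 0.2202] mix [-0.0113 -0.0397] F [-0.3 -0.3  0.1] w 0.0849 q [ 0.01  0.38  1.41 -0.    1.35  0.23]
[[-0.217, -0.002, 0.976], [-0.976, -0.001, -0.217], [0.001, -1.0, -0.001]]
[-0.01128062 -0.03972139  0.22016366] [-0.00999878 -0.03873595  0.22070612]
```

View pics/m.png

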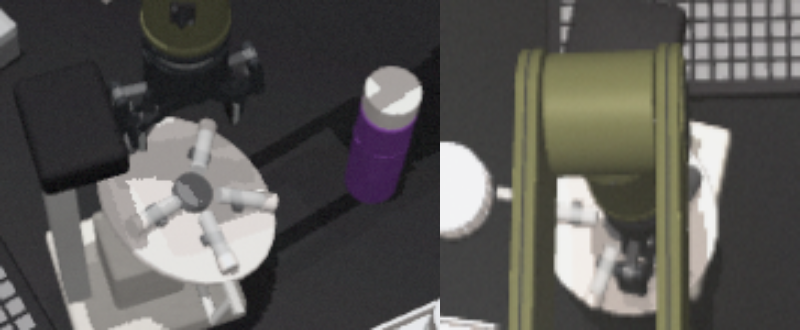

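The handle has come round to the upper right (top crop (690,180)). I push on to 2.8.

```bash
python3 -m jog '[{"fingers":85,"translation":[6.1,2.7,-4.6],"twist":0},{"fingers":85,"translation":[5.6,2.9,-5.2],"twist":0},{"fingers":85,"translation":[5.1,3.1,-5.6],"twist":0},{"fingers":85,"translation":[4.7,3.2,-6.1],"twist":0},{"fingers":85,"translation":[0,0,0],"twist":0}]' 25
python3 - <<'E'
from d import *
st();print(cur(),F(2.8))
T=read_camera("top");S=read_camera("scene")
for c in("scene","top"):print([(round(d["at"][0]*640,1),round(d["at"][1]*480,1),round(d["confidence"],2)) for d in place_of("wheel_handle",c)])
for a in(2.7,2.8,2.9,3):print(a,proj(S,mix(P,hpt(a)))[0].round(1),proj(T,mix(P,hpt(a)))[0].round(1))
b=S["color"][255:405,225:425];a=T["color"][150:250,210:330]
cv2.imwrite("pics/n.png",np.hstack([cv2.resize(b,(440,330)),cv2.resize(a,(360,330))]))
E
```

```text
t: 20.12
tcp_pos: [0.5964, 0.0326, 0.2082]
orientation: [[-0.217, -0.002, 0.976], [-0.976, -0.0, -0.217], [0.001, -1.0, -0.002]]
force: [-0.7, -0.4, -0.8]
gripper_width: 0.0853
t 20.12 tcp [0.5964 0.0326 0.2082] mix [-0.0331 -0.0611] F [-0.7 -0.4 -0.8] w 0.0853 q [-0.02  0.36  1.49 -0.    1.3   0.2 ]
[[-0.217, -0.002, 0.976], [-0.976, -0.0, -0.217], [0.001, -1.0, -0.002]]
[-0.03311343 -0.06105841  0.20822949] [-0.03152138 -0.06014593  0.20885759]
[]
[(297.0, 221.7, 0.59)]
2.7 [295.  303.9] [293.1 212.1]
2.8 [297.5 302.6] [293.7 214.7]
2.9 [300.2 301.6] [294.1 217.3]
3 [303.1 300.9] [294.2 219.9]
```

View pics/n.png

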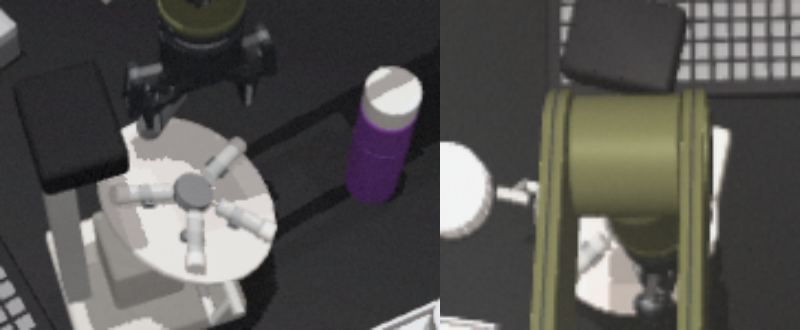

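```bash
python3 -m jog '[{"fingers":85,"translation":[0,-10,1],"twist":0},{"fingers":85,"translation":[0,-30,0],"twist":0},{"fingers":85,"translation":[0,-35,-10],"twist":0},{"fingers":60,"translation":[0,0,-20],"twist":-0.187},{"fingers":60,"translation":[0,0,0],"twist":-0.187},{"fingers":60,"translation":[0,0,0],"twist":-0.187},{"fingers":60,"translation":[0,0,0],"twist":-0.187},{"fingers":60,"translation":[0,0,0],"twist":-0.187},{"fingers":60,"translation":[0,0,0],"twist":-0.187},{"fingers":60,"translation":[0,0,0],"twist":-0.187},{"fingers":60,"translation":[0,0,0],"twist":-0.187},{"fingers":60,"translation":[0,0,0],"twist":-0.075},{"fingers":60,"translation":[0,0,0],"twist":0}]' 25
python3 - <<'E'
from d import *
st();print(cur())
T=read_camera("top");S=read_camera("scene")
for c in("scene","top"):print([(round(d["at"][0]*640,1),round(d["at"][1]*480,1),round(d["confidence"],2)) for d in place_of("wheel_handle",c)])
for a in(2.7,2.8,2.9,3):print(a,proj(S,mix(P,hpt(a)))[0].round(1),proj(T,mix(P,hpt(a)))[0].round(1),"tip",proj(S,mix(P,hpt(a,.08,.074)))[0].round(1))
b=S["color"][255:405,225:425]
cv2.imwrite("pics/o.png",cv2.resize(b,None,fx=4,fy=4))
E
```

```text
t: 21.95
tcp_pos: [0.5698, 0.0394, 0.2844]
orientation: [[0.976, 0.001, 0.217], [-0.217, -0.0, 0.976], [0.001, -1.0, 0.0]]
force: [0.4, 0.1, 0.3]
gripper_width: 0.0602
t 21.95 tcp [0.5698 0.0394 0.2844] mix [-0.0607 -0.0602] F [0.4 0.1 0.3] w 0.0602 q [-0.    0.27  1.43 -0.    1.44 -1.36]
[[0.976, 0.001, 0.217], [-0.217, -0.0, 0.976], [0.001, -1.0, 0.0]]
[-0.06065126 -0.06017982  0.28437987]
[(298.0, 305.2, 0.6)]
[(295.5, 217.6, 0.77), (275.1, 164.5, 0.57)]
2.7 [295.  303.9] [293.1 212.1] tip [299.5 297.3]
2.8 [297.5 302.6] [293.7 214.7] tip [302. 296.]
2.9 [300.2 301.6] [294.1 217.3] tip [304.7 295. ]
3 [303.1 300.9] [294.2 219.9] tip [307.6 294.3]
```

View pics/o.png

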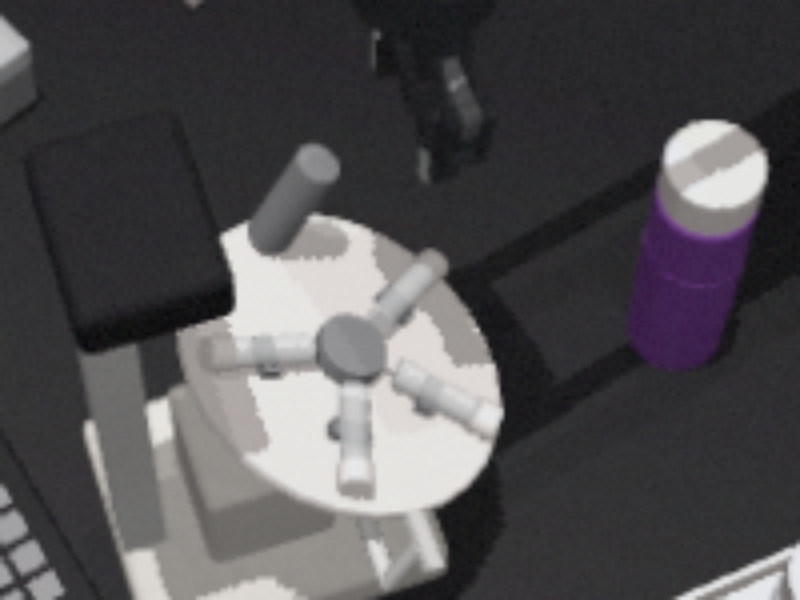

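The handle tip is at crop (320,160), which gives an angle of about 2.87. I regrip there.

```bash
python3 - <<'E'
from d import *
g=mix(P,hpt(2.87,.08,.056))[0]-[0,0,.019];print(g,to(g))
R=np.array(state()["orientation"])
A=[2.87]+[3+.1*i for i in range(33)]+[6.283]
for a,r in zip(A[1:],path(A,R)):print(round(a,2),r)
E
```

```text
[0.62038434 0.01085402 0.21073566] [ 55.8  73.2 -16.8]
3.0 [-9.2, 4.4, -2.1]
3.1 [-7.2, 3.5, -0.7]
3.2 [-7.2, 3.5, 0.1]
3.3 [-7.2, 3.5, 0.9]
3.4 [-7.0, 3.4, 1.7]
3.5 [-6.9, 3.3, 2.4]
3.6 [-6.6, 3.2, 3.2]
3.7 [-6.3, 3.0, 3.9]
3.8 [-5.9, 2.9, 4.6]
3.9 [-5.5, 2.6, 5.2]
4.0 [-5.0, 2.4, 5.8]
4.1 [-4.4, 2.1, 6.3]
4.2 [-3.8, 1.9, 6.8]
4.3 [-3.2, 1.6, 7.2]
4.4 [-2.6, 1.2, 7.5]
4.5 [-1.9, 0.9, 7.7]
4.6 [-1.2, 0.6, 7.9]
4.7 [-0.5, 0.2, 8.0]
4.8 [0.3, -0.1, 8.0]
4.9 [1.0, -0.5, 7.9]
5.0 [1.7, -0.8, 7.8]
5.1 [2.4, -1.2, 7.5]
5.2 [3.0, -1.5, 7.2]
5.3 [3.7, -1.8, 6.9]
5.4 [4.3, -2.1, 6.4]
5.5 [4.8, -2.3, 5.9]
5.6 [5.3, -2.6, 5.4]
5.7 [5.8, -2.8, 4.7]
5.8 [6.2, -3.0, 4.1]
5.9 [6.5, -3.2, 3.4]
6.0 [6.8, -3.3, 2.6]
6.1 [7.0, -3.4, 1.9]
6.2 [7.1, -3.4, 1.1]
6.28 [6.0, -2.9, 0.3]
```

```bash
python3 -m jog '[{"fingers":60,"translation":[20,0,-8],"twist":0},{"fingers":60,"translation":[25,0,-9],"twist":0},{"fingers":60,"translation":[11,10,0],"twist":0},{"fingers":60,"translation":[0,20,0],"twist":0},{"fingers":60,"translation":[0,20,0],"twist":0},{"fingers":60,"translation":[0,15,0],"twist":0},{"fingers":60,"translation":[0,8,0],"twist":0},{"fingers":60,"translation":[0,0,0],"twist":0},{"fingers":15,"translation":[0,0,0],"twist":0},{"fingers":15,"translation":[0,0,0],"twist":0},{"fingers":15,"translation":[0,0,0],"twist":0},{"fingers":15,"translation":[0,0,0],"twist":0},{"fingers":15,"translation":[0,0,0],"twist":0}]' 25
python3 - <<'E'
from d import *
st()
E
```

```text
t: 23.78
tcp_pos: [0.6208, 0.01, 0.2118]
orientation: [[0.976, 0.001, 0.216], [-0.216, -0.001, 0.976], [0.002, -1.0, -0.001]]
force: [-1.8, -1.7, 5.3]
gripper_width: 0.0255
t 23.77 tcp [0.6208 0.01   0.2118] mix [-0.0045 -0.0778] F [-1.8 -1.7  5.3] w 0.0255 q [-0.05  0.38  1.44 -0.    1.32 -1.4 ]
[[0.976, 0.001, 0.216], [-0.216, -0.001, 0.976], [0.002, -1.0, -0.001]]
```

Gripped (opening 25.5 mm). I carry the handle on in stages.

```bash
python3 -m jog '[{"fingers":15,"translation":[-4.6,2.2,-1.1],"twist":0},{"fingers":15,"translation":[-4.6,2.2,-1],"twist":0},{"fingers":15,"translation":[-7.2,3.5,-0.7],"twist":0},{"fingers":15,"translation":[-7.2,3.5,0.1],"twist":0},{"fingers":15,"translation":[-7.2,3.5,0.9],"twist":0},{"fingers":15,"translation":[-7,3.4,1.7],"twist":0},{"fingers":15,"translation":[-6.9,3.3,2.4],"twist":0},{"fingers":15,"translation":[-6.6,3.2,3.2],"twist":0},{"fingers":15,"translation":[-6.3,3,3.9],"twist":0},{"fingers":15,"translation":[-5.9,2.9,4.6],"twist":0},{"fingers":15,"translation":[0,0,0],"twist":0}]' 25
python3 - <<'E'
from d import *
st();g=mix(P,hpt(3.8,.08,.056))[0]-[0,0,.019];print(g)
S=read_camera("scene");b=S["color"][255:405,225:425];cv2.imwrite("pics/p.png",cv2.resize(b,None,fx=4,fy=4))
E
```

```text
t: 25.15
tcp_pos: [0.5602, 0.039, 0.1801]
orientation: [[0.976, -0.002, 0.216], [-0.216, 0.001, 0.976], [-0.002, -1.0, 0.001]]
force: [-4.4, 0.9, 3.6]
gripper_width: 0.0252
t 25.15 tcp [0.5602 0.039  0.1801] mix [-0.0699 -0.0627] F [-4.4  0.9  3.6] w 0.0252 q [-0.01  0.33  1.61  0.    1.2  -1.36]
[[0.976, -0.002, 0.216], [-0.216, 0.001, 0.976], [-0.002, -1.0, 0.001]]
[0.56150589 0.03804073 0.18010735]
```

View pics/p.png

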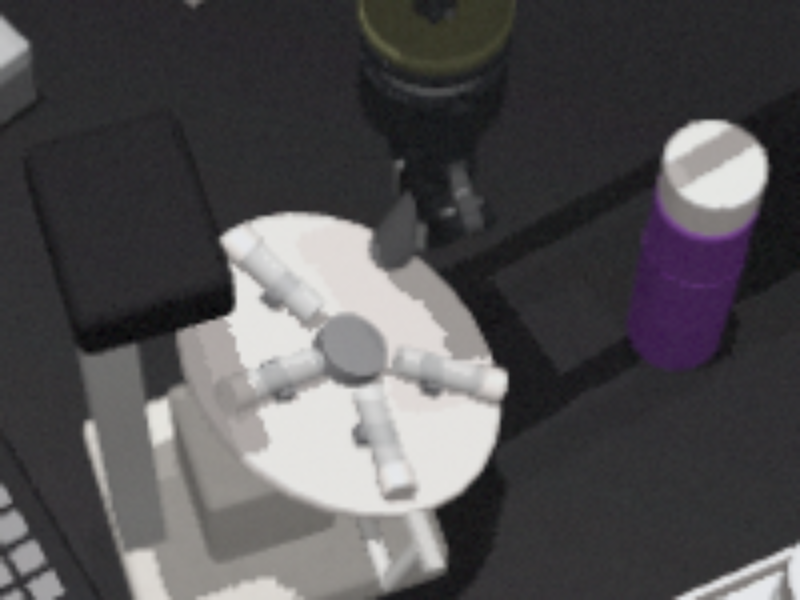

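The handle (crop (395,235)) is held and turning down the right side. I go on to 5.0.

```bash
python3 -m jog '[{"fingers":15,"translation":[-5.5,2.6,5.2],"twist":0},{"fingers":15,"translation":[-5,2.4,5.8],"twist":0},{"fingers":15,"translation":[-4.4,2.1,6.3],"twist":0},{"fingers":15,"translation":[-3.8,1.9,6.8],"twist":0},{"fingers":15,"translation":[-3.2,1.6,7.2],"twist":0},{"fingers":15,"translation":[-2.6,1.2,7.5],"twist":0},{"fingers":15,"translation":[-1.9,0.9,7.7],"twist":0},{"fingers":15,"translation":[-1.2,0.6,7.9],"twist":0},{"fingers":15,"translation":[-0.5,0.2,8],"twist":0},{"fingers":15,"translation":[0.3,-0.1,8],"twist":0},{"fingers":15,"translation":[1,-0.5,7.9],"twist":0},{"fingers":15,"translation":[1.7,-0.8,7.8],"twist":0},{"fingers":15,"translation":[0,0,0],"twist":0}]' 25
python3 - <<'E'
from d import *
st();g=mix(P,hpt(5.0,.08,.056))[0]-[0,0,.019];print(g)
E
```

```text
t: 26.82
tcp_pos: [0.557, 0.1284, 0.1686]
orientation: [[0.976, 0.002, 0.216], [-0.216, 0.001, 0.976], [0.002, -1.0, 0.002]]
force: [-0.4, 1.1, 5.0]
gripper_width: 0.0255
t 26.82 tcp [0.557  0.1284 0.1686] mix [-0.0924  0.024 ] F [-0.4  1.1  5. ] w 0.0255 q [ 0.15  0.35  1.6   0.    1.18 -1.2 ]
[[0.976, 0.002, 0.216], [-0.216, 0.001, 0.976], [0.002, -1.0, 0.002]]
[0.5557288  0.12738262 0.16802944]
```

```bash
python3 -m jog '[{"fingers":15,"translation":[2.4,-1.2,7.5],"twist":0},{"fingers":15,"translation":[3,-1.5,7.2],"twist":0},{"fingers":15,"translation":[3.7,-1.8,6.9],"twist":0},{"fingers":15,"translation":[4.3,-2.1,6.4],"twist":0},{"fingers":15,"translation":[4.8,-2.3,5.9],"twist":0},{"fingers":15,"translation":[5.3,-2.6,5.4],"twist":0},{"fingers":15,"translation":[5.8,-2.8,4.7],"twist":0},{"fingers":15,"translation":[6.2,-3,4.1],"twist":0},{"fingers":15,"translation":[6.5,-3.2,3.4],"twist":0},{"fingers":15,"translation":[6.8,-3.3,2.6],"twist":0},{"fingers":15,"translation":[7,-3.4,1.9],"twist":0},{"fingers":15,"translation":[7.1,-3.4,1.1],"twist":0},{"fingers":15,"translation":[6,-2.9,0.3],"twist":0},{"fingers":15,"translation":[0,0,0],"twist":0}]' 25
python3 - <<'E'
from d import *
st();g=mix(P,hpt(6.283,.08,.056))[0]-[0,0,.019];print(g)
T=read_camera("top");a=T["color"][170:270,210:330]
cv2.imwrite("pics/q.png",cv2.resize(a,None,fx=6,fy=6))
E
```

```text
t: 28.58
tcp_pos: [0.6348, 0.1677, 0.2009]
orientation: [[0.976, -0.002, 0.216], [-0.216, -0.002, 0.976], [-0.002, -1.0, -0.002]]
force: [-1.8, -5.0, 3.3]
gripper_width: 0.025
t 28.57 tcp [0.6348 0.1677 0.2009] mix [-0.0249  0.0792] F [-1.8 -5.   3.3] w 0.025 q [ 0.19  0.44  1.37 -0.    1.34 -1.16]
[[0.976, -0.002, 0.216], [-0.216, -0.002, 0.976], [-0.002, -1.0, -0.002]]
[0.63553073 0.1683799  0.20139355]
```

View pics/q.png

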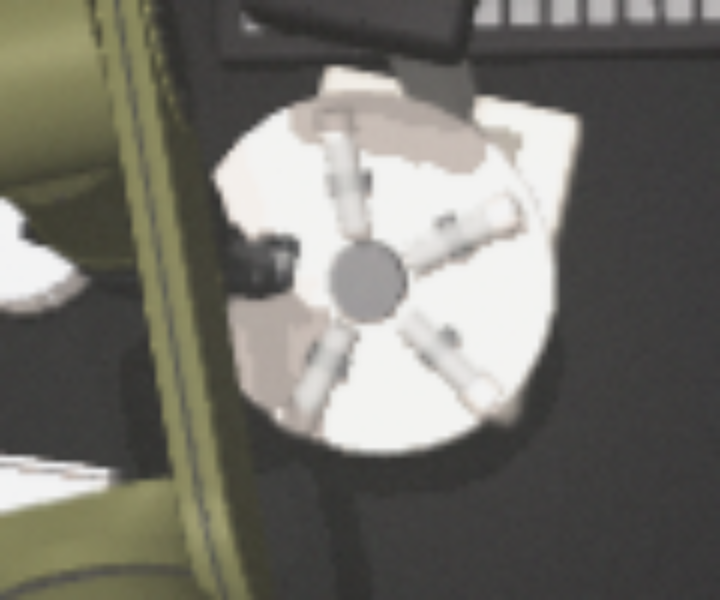

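The tubes look as they did at the first pass of the pointer. I release, back out and check.

```bash
python3 -m jog '[{"fingers":40,"translation":[0,0,0],"twist":0},{"fingers":60,"translation":[0,0,0],"twist":0},{"fingers":60,"translation":[0,0,0],"twist":0},{"fingers":60,"translation":[0,0,0],"twist":0},{"fingers":60,"translation":[-10,-3,0],"twist":0},{"fingers":60,"translation":[-35,-10,0],"twist":0},{"fingers":60,"translation":[-45,-20,0],"twist":0},{"fingers":60,"translation":[-20,-50,0],"twist":0},{"fingers":60,"translation":[-40,-20,0],"twist":0},{"fingers":60,"translation":[0,0,0],"twist":0}]' 25
python3 - <<'E'
from d import *
st()
T=read_camera("top");S=read_camera("scene")
for c in("scene","top"):print([(round(d["at"][0]*640,1),round(d["at"][1]*480,1),round(d["confidence"],2)) for d in place_of("wheel_handle",c)],[(round(d["at"][0]*640,1),round(d["at"][1]*480,1),round(d["confidence"],2)) for d in place_of("bottle",c)])
for a in(-.2,-.1,0,.1,.2):print(a,"h50",proj(S,mix(P,hpt(a)))[0].round(1),proj(T,mix(P,hpt(a)))[0].round(1),"tip,base crop",((proj(S,mix(P,[hpt(a,.08,.074),hpt(a,.08,.006)]))-[240,280])*4).round(0).tolist())
b=S["color"][280:430,240:440]
cv2.imwrite("pics/r.png",cv2.resize(b,None,fx=4,fy=4));cv2.imwrite("pics/sf.png",S["color"]);cv2.imwrite("pics/tf.png",T["color"])
E
```

```text
t: 29.88
tcp_pos: [0.4866, 0.2019, 0.3073]
orientation: [[0.977, 0.004, 0.214], [-0.214, 0.002, 0.977], [0.003, -1.0, 0.003]]
force: [0.5, -0.9, -0.9]
gripper_width: 0.0596
t 29.88 tcp [0.4866 0.2019 0.3073] mix [-0.177   0.0805] F [ 0.5 -0.9 -0.9] w 0.0596 q [ 0.31  0.19  1.48  0.    1.47 -1.04]
[[0.977, 0.004, 0.214], [-0.214, 0.002, 0.977], [0.003, -1.0, 0.003]]
[(329.0, 367.7, 0.62)] [(422.1, 430.6, 0.82), (394.1, 336.0, 0.6), (257.1, 317.0, 0.23)]
[(242.4, 217.1, 0.87), (388.8, 199.9, 0.66)] [(203.6, 266.5, 0.62), (271.4, 289.7, 0.59), (216.8, 210.6, 0.23)]
-0.2 h50 [339.7 363. ] [241.3 218.6] tip,base crop [[420.0, 308.0], [361.0, 375.0]]
-0.1 h50 [336.7 363.9] [241.2 216. ] tip,base crop [[408.0, 311.0], [350.0, 379.0]]
0 h50 [333.6 364.5] [241.4 213.4] tip,base crop [[395.0, 313.0], [337.0, 381.0]]
0.1 h50 [330.2 364.7] [241.8 210.9] tip,base crop [[382.0, 314.0], [324.0, 382.0]]
0.2 h50 [326.8 364.5] [242.5 208.4] tip,base crop [[368.0, 313.0], [310.0, 382.0]]
```

View pics/r.png

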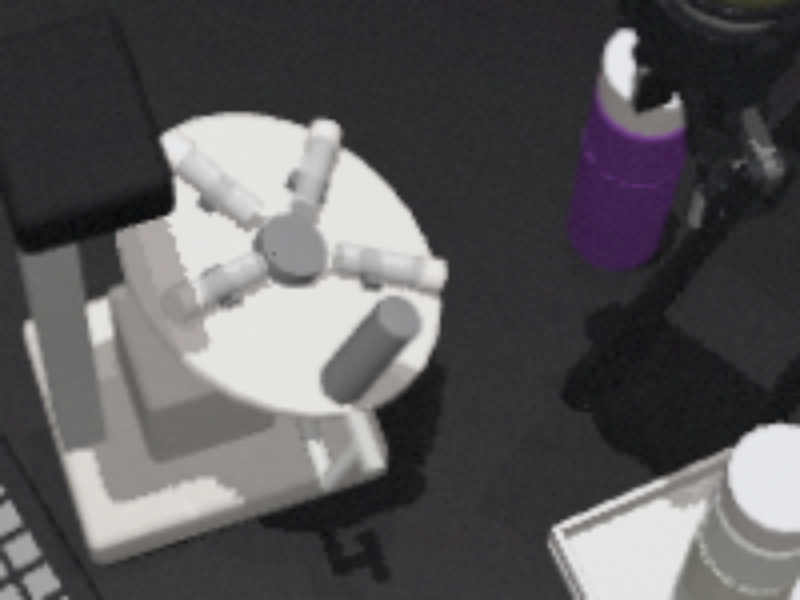

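View pics/sf.png

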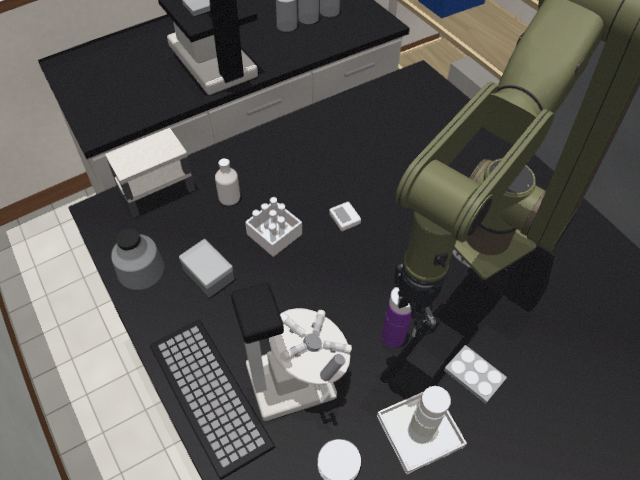

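The tip is at crop (399,316) against a model value of (395,313) for angle 0, so the angle error is about −0.02. I check against the pointer in the top view.

```bash
python3 - <<'E'
import cv2
from d import *
T=read_camera("top")
im=cv2.resize(T["color"][170:270,190:320],None,fx=6,fy=6,interpolation=cv2.INTER_CUBIC)
for a,c in((-.18,(0,0,255)),(0,(0,255,0)),(.18,(255,0,0))):
    for h in(.006,.074):
        q=(proj(T,mix(P,hpt(a,.08,h)))[0]-[190,170]+.5)*6;cv2.circle(im,tuple(int(v) for v in q),3,c,-1)
cv2.imwrite("pics/s.png",im)
s=place_of("pointer","top");print([(d["at"][0]*640,d["at"][1]*480,d["confidence"]) for d in s],proj(T,mix(P,hpt(0,.1,.011)))[0])
E
```

```text
[(239.616, 208.608, 0.69)] [238.25853908 209.21915112]
```

View pics/s.png

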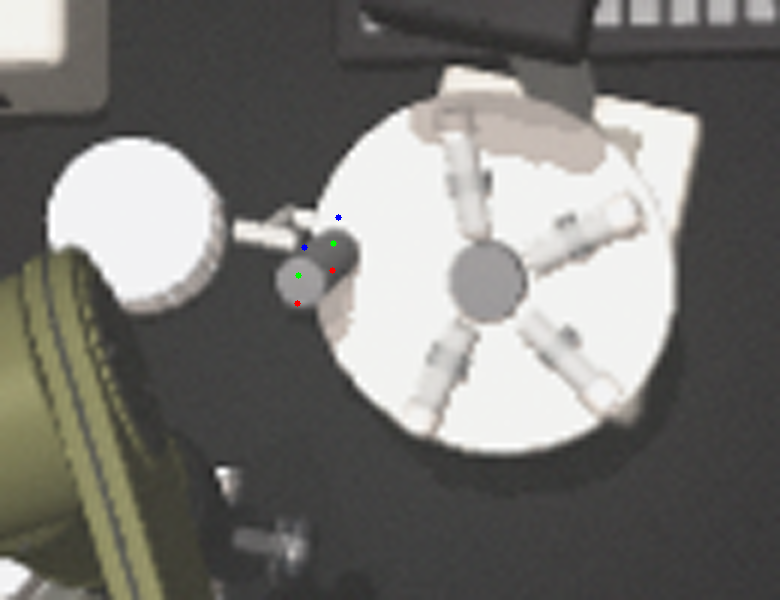

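Against the pointer the handle is about 0.03 rad short at most (tip at (301,282) against (298,275), and the pointer tip shows a similar image offset). That is well inside 0.18. I'm handing in.

```bash
python3 -c "
from bench import *
print(job_done())"
```

```text
the job is handed in; nothing more can be done
None
```

I stood the capped bottle upright in the white tray, turned the wheel clockwise to the pointer and then through one whole turn, and handed the job in at about 30 s of the 72 s.

**How the wheel was turned:** I gripped the handle up to 0.4 rad. Since the moves cannot tilt the tool, I pushed the handle past the lamp with one open finger, to about 2.87 rad. I then gripped it again and carried it round to the pointer. The commanded speed stayed near 0.8 rad/s, against the 3.2 rad/s limit.

**Last checks:**
- **Wheel:** in both cameras the handle is about 0.02–0.04 rad short of the pointer, against a tolerance of 0.18. It looked still, but I did not measure its velocity.
- **Bottle:** it stands upright and free in the tray. I set it down at (0.502, 0.335) m, and the tray centre measured (0.502, 0.334) m.
- **Robot and bystanders:** the gripper is withdrawn, with no contact force beyond sensor noise. The bystanders visible in the last scene picture look unmoved; I did not measure their positions again.

**Disagreements:** the two cameras differed by 5–10 mm on some points at the start, and my mixer model was off by up to about 1.5 pixels (2.7 for one network reading of the hub). The early network reading of the mixer's origin in the top view was 6 pixels off, so I left it out of the final fit.

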